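# Sweep the stake keepers flat on a basket-forming board

### The job

Lock the basket stakes on the round forming board: put your closed fingertips down at the start of the scribed arc (the end with the round disc) and trace the arc lightly, low over the board, to its other end, so that the six raised hinged keepers fold flat one after another, first to last. Do it in one sweep without lifting the hand away in between, do not press hard, grasp nothing, leave the spool, bobbin and everything else where it stands, and finish with the hand clear.

Things in the scene. Friction and masses are not known exactly. Their poses are not given: they have to be found in the camera images.
- board: Round plywood forming board, fixed, 310 mm across, 20 mm thick; origin at the centre of its underside, z up. Six raised hinged keepers stand on it in a row along a scribed arc of radius 90 mm about its centre, at board angles -100, -60, -20, 20, 60, 100 degrees (from its x axis towards its y axis). The arc's open gap faces the board's -x side.
- start (a point): Where the guide line begins: on the arc (90 mm from the centre) at board angle -135 degrees, 26 mm above the table, i.e. 6 mm above the board and level with the upper face of a flat keeper. A small round dark steel disc lies under it. Nothing stands here.
- finish (a point): Where the guide line ends, past keeper 6: on the arc at board angle +135 degrees, 26 mm above the table; a small dark steel bar lies under it. Nothing stands here.
- mark1 (a point): Fixed point on the arc, 26 mm above the table: the middle of the upper face of keeper 1 when that keeper lies flat. The keeper's hinge is 19 mm before it (towards the start), along the tangent.
- mark2 (a point): Fixed point on the arc, 26 mm above the table: the middle of the upper face of keeper 2 when that keeper lies flat. The keeper's hinge is 19 mm before it (towards the start), along the tangent.
- mark3 (a point): Fixed point on the arc, 26 mm above the table: the middle of the upper face of keeper 3 when that keeper lies flat. The keeper's hinge is 19 mm before it (towards the start), along the tangent.
- mark4 (a point): Fixed point on the arc, 26 mm above the table: the middle of the upper face of keeper 4 when that keeper lies flat. The keeper's hinge is 19 mm before it (towards the start), along the tangent.
- mark5 (a point): Fixed point on the arc, 26 mm above the table: the middle of the upper face of keeper 5 when that keeper lies flat. The keeper's hinge is 19 mm before it (towards the start), along the tangent.
- mark6 (a point): Fixed point on the arc, 26 mm above the table: the middle of the upper face of keeper 6 when that keeper lies flat. The keeper's hinge is 19 mm before it (towards the start), along the tangent.
- keeper1 (a joint): Keeper 1 of 6 from the start: dark wooden tongue, 38 mm long from its hinge, 22 wide (radially), 4 thick. Hinge pin 24 mm above the table, at its end nearer the start. 0 = flat along the arc, grows as the free end (towards the finish) rises; first 0.9 to 1.25 rad, stop at 1.5. Stays where left (0.012 N m friction). Fingertips coming low along the arc from the start fold it down.
- keeper2 (a joint): Keeper 2 of 6 from the start: dark wooden tongue, 38 mm long from its hinge, 22 wide (radially), 4 thick. Hinge pin 24 mm above the table, at its end nearer the start. 0 = flat along the arc, grows as the free end (towards the finish) rises; first 0.9 to 1.25 rad, stop at 1.5. Stays where left (0.012 N m friction). Fingertips coming low along the arc from the start fold it down.
- keeper3 (a joint): Keeper 3 of 6 from the start: dark wooden tongue, 38 mm long from its hinge, 22 wide (radially), 4 thick. Hinge pin 24 mm above the table, at its end nearer the start. 0 = flat along the arc, grows as the free end (towards the finish) rises; first 0.9 to 1.25 rad, stop at 1.5. Stays where left (0.012 N m friction). Fingertips coming low along the arc from the start fold it down.
- keeper4 (a joint): Keeper 4 of 6 from the start: dark wooden tongue, 38 mm long from its hinge, 22 wide (radially), 4 thick. Hinge pin 24 mm above the table, at its end nearer the start. 0 = flat along the arc, grows as the free end (towards the finish) rises; first 0.9 to 1.25 rad, stop at 1.5. Stays where left (0.012 N m friction). Fingertips coming low along the arc from the start fold it down.
- keeper5 (a joint): Keeper 5 of 6 from the start: dark wooden tongue, 38 mm long from its hinge, 22 wide (radially), 4 thick. Hinge pin 24 mm above the table, at its end nearer the start. 0 = flat along the arc, grows as the free end (towards the finish) rises; first 0.9 to 1.25 rad, stop at 1.5. Stays where left (0.012 N m friction). Fingertips coming low along the arc from the start fold it down.
- keeper6 (a joint): Keeper 6 of 6 from the start: dark wooden tongue, 38 mm long from its hinge, 22 wide (radially), 4 thick. Hinge pin 24 mm above the table, at its end nearer the start. 0 = flat along the arc, grows as the free end (towards the finish) rises; first 0.9 to 1.25 rad, stop at 1.5. Stays where left (0.012 N m friction). Fingertips coming low along the arc from the start fold it down.
- spool: Loose wooden spool standing near the middle of the board, 40 mm across, 42 mm tall; origin at the centre of its underside. Leave alone.
- bobbin: Loose small bobbin standing on the board in the gap of the arc, 24 mm across, 30 mm tall; origin at the centre of its underside. Leave alone.
- mallet: Loose hammer lying on the table to the right of the board. Leave alone.
- mug: Loose white mug, 80 mm across, 90 mm tall, to the left of the board. Leave alone.
- hoop: Loose wooden ring, 110 mm across, 14 mm tall, lying to the left of the board. Leave alone.
- jar: Loose jar with a lid, 64 mm across, 85 mm tall, to the right of the board. Leave alone.
- bodkin: Loose bodkin with a handle, like a screwdriver, lying beyond the board. Leave alone.

How it is judged:
By the outcome, as a careful person would: the job done as asked, in the order asked, and still so for the second after the job is handed in, with the robot touching nothing.
It also fails if it takes over 54 s, if anything falls off the work surface, if the arm or the gripper's body presses on something with over 40 N, if the wrist force passes 120 N, or if a joint passes its speed limit or range.

### The arm

A 6-joint arm with a two-finger parallel gripper is mounted at the origin on the work surface. World frame = base frame: x ahead of the robot, y to its left, z up, the work surface at z = 0. Lengths are in mm, angles in rad, forces in N, time in s.
With the tool pointing down it reaches from about 325 to 1000 mm from the base axis. Payload 5.1 kg.
Tool frame: the origin (TCP) lies on the centre line of the jaws, within the pads' length; the fingertips stand 17 mm ahead of it and the grasp point (between the pads) lies 2 mm behind it; z points along the fingers, x is the direction in which the jaws open and shut, and the axes are right-handed (so a half turn about z gives the same grasp; the last joint's range is limited). The gripper opens to 85 mm and grips with 20 to 120 N. Pads are 22 mm wide; open, the fingers measure 114 mm over their backs; the gripper's body (76 mm by 85 mm) begins 54 mm behind the grasp point. The pads swing forward as they close: fully open they stand 13 mm farther back than shut.
Start: joints at [-1.253, 0.124, 1.65, -0, 1.367, -0.083], TCP at [253.568, -598.488, 248.322] pointing down, gripper open.
Joint ranges: [-2.61, 2.61], [-1.02, 2.33], [0.03, 2.71], [-1.35, 4.49], [0.32, 2.68], [-2.91, 2.91]. Speed limits (rad/s): [2.57, 2.57, 3.14, 3.14, 3.14, 3.14].

### API

Orientations are given as a 3x3 rotation matrix whose columns are the frame's x, y, z axes.
In Python, from plant import * gives the robot as it stands. The module is installed in compiled form; this text tells all that it offers.
- The arm moves only by the tool arm_command, never from a script. Its argument "deltas" is a list of rows, each a list of 3 entries, a list of its own where there are three numbers: the shift along the tool's x, y, z in units of 40 mm (1.0 is 40 mm), then the turn about the tool's z in units of 5 degrees (1.0 is 5 degrees), then the finger opening in mm, from 0 to 85.4. In form: [[[dx, dy, dz], turn, jaw], ...]. A call has 1 to 8 rows; each row is the pose to reach, as a shift and turn from the pose commanded when the call began, along the tool's axes at that moment; what a row does not reach only later rows make up. A row lasts 1/12 s, in which the tool goes at most 41.7 mm and 7.16 degrees, less where a joint would pass 70% of its speed; a pose out of reach is approached as far as the arm can. A call with a gripper value outside its range is refused whole. The fingers move at their own pace and stop on an object; the grip force is fixed at half the most. Time passes only in rows, so rows that repeat a pose let the fingers close. It gives the time, the measured TCP pose, the force and the opening at its end, in the units of the state.
- observe(): the state, without advancing time (a new reading comes with each control period).
- grab_frame(name): name is "scene" or "top" or "wrist"; returns the picture (384x512x3 uint8, red, green, blue); there is no depth.
- camera_params(name): a dict with "fx", "fy", "cx", "cy" (pixels), "extrinsics" (4x4, takes a point from camera to world coordinates); the wrist camera has in their place "hand_eye" (4x4, takes a point from camera to tool coordinates, whose origin is the TCP and whose axes are the tool frame's). Camera axes: x right, y down, z forward; pixel columns grow to the right and rows downward; lengths in mm; the calibration is good to about 2 mm. The wrist camera is an equidistant fisheye: a pixel r from the principal point sees the ray r / f radians off the axis. A picture is of the moment at which its call begins: read the wrist's pose just before it. camera_params takes no time and is no camera call.
- close_job(): hands the job in, once; it reports no verdict.
The state is a dict: "clock": time; "joints": joint angles; "qvel": joint speeds; "effort": joint torques, N m; "eef_pos": TCP position; "orientation": TCP orientation; "wrist_force": force on the tool from outside, world axes, zero at the start; "ft_torque": the same for the moment, N m; "finger_gap": opening from 0.0 (shut) to 1.0 (fully open).
Only numpy, scipy, OpenCV 4.12 (cv2) and the standard library are available. Lean on these libraries where they do the work, as an engineer would, in place of code of your own. Each camera call takes 0.05 s, during which the arm holds its last target.

## Working session

There is one attempt and no reset: what is moved stays moved. The work goes in short steps, Python scripts to look and compute and a tool call to move; the robot and the scene stay as the last step left them, time stands still between calls to the robot, and variables do not carry over. Pictures are saved under pics/ and viewed, and the job is handed in when it is done.

Besides the shell and the picture viewer there is one more tool, called after "Request:" by a JSON object that holds its "name" and its "arguments". arm_command: Moves the arm, as the interface text tells. Its arguments: {"type":"object","properties":{"deltas":{"type":"array","items":{"type":"array"}}},"required":["deltas"]}

```bash
mkdir -p pics; python3 - <<'E'
from plant import *
import cv2,numpy as np
np.set_printoptions(precision=4,suppress=True)
s=observe();print(s)
for n in("scene","top","wrist"):
    print(n,camera_params(n))
for n in("scene","top"):
    cv2.imwrite(f"pics/{n}0.png",grab_frame(n)[:,:,::-1])
E
```

```text
{'clock': 0.0, 'joints': array([-1.2526,  0.1245,  1.6517, -0.    ,  1.3675, -0.0826]), 'qvel': array([ 0.0012,  0.0004, -0.0022, -0.0001, -0.0013, -0.0006]), 'effort': array([ -0.0003, -42.3619, -36.5448,  -0.0002,   0.0069,  -0.    ]), 'eef_pos': array([ 253.3765, -597.9523,  247.0379]), 'orientation': array([[ 0.3901, -0.9208, -0.0007],
       [-0.9208, -0.3901,  0.002 ],
       [-0.0021, -0.0001, -1.    ]]), 'wrist_force': array([-0.4244,  0.2096,  0.1368]), 'ft_torque': array([-0.0138,  0.0012, -0.0014]), 'finger_gap': 1.0005663565527279}
scene {'fx': 347.2946002780326, 'fy': 347.2946002780326, 'cx': 253.86561174028168, 'cy': 192.77584217893047, 'extrinsics': array([[  -0.3462,    0.6535,   -0.6731, 1243.7427],
       [   0.938 ,    0.2545,   -0.2353,  233.7832],
       [   0.0175,   -0.7128,   -0.7011,  717.0031],
       [   0.    ,    0.    ,    0.    ,    1.    ]])}
top {'fx': 366.7983206532019, 'fy': 366.7983206532019, 'cx': 257.21703243830035, 'cy': 190.3277816476912, 'extrinsics': array([[   0.0031,   -0.9931,    0.1171,  503.8032],
       [  -0.9998,   -0.001 ,    0.0187,    5.088 ],
       [  -0.0184,   -0.1171,   -0.9929, 1161.1053],
       [   0.    ,    0.    ,    0.    ,    1.    ]])}
wrist {'fx': 297.3186396354542, 'fy': 297.3186396354542, 'cx': 254.5278226457944, 'cy': 191.36864489103877, 'hand_eye': array([[   1.    ,   -0.0006,   -0.0005,   -0.8027],
       [   0.0008,    0.9515,    0.3078,  -79.5298],
       [   0.0002,   -0.3078,    0.9515, -126.8735],
       [   0.    ,    0.    ,    0.    ,    1.    ]])}
```

View pics/scene0.png

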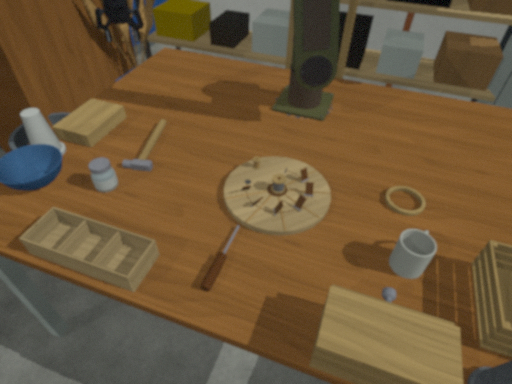

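View pics/top0.png

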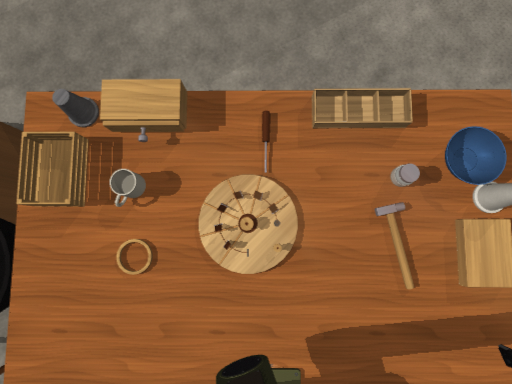

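The scene picture shows the board at about (277,193). In the top picture it is at about (248,224), with the spool in the middle. I'll rectify the board plane next.

```bash
cat > h.py <<'E'
from plant import *
import cv2,numpy as np
np.set_printoptions(precision=3,suppress=True)
def proj(n,P):
    c=camera_params(n);T=np.linalg.inv(c['extrinsics']);P=np.atleast_2d(P).astype(float)
    q=P@T[:3,:3].T+T[:3,3]
    return np.c_[c['fx']*q[:,0]/q[:,2]+c['cx'],c['fy']*q[:,1]/q[:,2]+c['cy']]
def unproj(n,px,z):
    c=camera_params(n);E=c['extrinsics'];px=np.atleast_2d(px).astype(float)
    d=np.c_[(px[:,0]-c['cx'])/c['fx'],(px[:,1]-c['cy'])/c['fy'],np.ones(len(px))]@E[:3,:3].T
    t=(z-E[2,3])/d[:,2]
    return E[:3,3]+d*t[:,None]
def rect(n,img,cx,cy,z,half=170,size=600):
    # image up = +x world, left = +y
    w=np.array([[cx+half,cy+half,z],[cx+half,cy-half,z],[cx-half,cy-half,z],[cx-half,cy+half,z]])
    H=cv2.getPerspectiveTransform(proj(n,w).astype(np.float32),np.float32([[0,0],[size,0],[size,size],[0,size]]))
    return cv2.warpPerspective(img,H,(size,size),flags=cv2.INTER_CUBIC)
E
python3 - <<'E'
from h import *
im=cv2.imread('pics/top0.png')
c=unproj('top',[248,224],20)[0];print(c)
print(unproj('scene',[277,192],20))
# edge radial gradient fit of the board circle
hsv=cv2.cvtColor(im,cv2.COLOR_BGR2HSV)
print(hsv[224,225],hsv[150,225],im[224,225],im[150,225])
for n,z in(('top',20),('scene',20)):
    img=cv2.imread(f'pics/{n}0.png')
    g=img[:,:,0].astype(np.float32)
    cc=c[:2].copy()
    for it in range(4):
        pts=[]
        for a in np.linspace(0,2*np.pi,180,endpoint=False):
            r=np.arange(135,172,0.5)
            P=np.c_[cc[0]+r*np.cos(a),cc[1]+r*np.sin(a),np.full(len(r),20.)]
            p=proj(n,P).astype(np.float32)
            v=cv2.remap(g,p[:,0].reshape(1,-1),p[:,1].reshape(1,-1),cv2.INTER_LINEAR)[0]
            d=cv2.GaussianBlur(v.reshape(1,-1),(0,0),3)[0]; d=np.diff(d)
            k=np.argmin(d)
            pts.append([P[k,0],P[k,1]])
        pts=np.array(pts)
        A=np.c_[2*pts,np.ones(len(pts))];m=np.ones(len(pts),bool)
        for _ in range(6):
            s=np.linalg.lstsq(A[m],(pts[m]**2).sum(1),rcond=None)[0]
            R=np.sqrt(s[2]+s[0]**2+s[1]**2);e=abs(np.hypot(*(pts-s[:2]).T)-R);m=e<max(2,1.5*np.median(e))
        cc=s[:2]
    print(n,cc,R,m.sum(),np.median(e))
    cv2.imwrite(f'pics/{n}_rect.png',rect(n,img,cc[0],cc[1],22))
E
```

```text
[533.192  54.809  20.   ]
[[547.502  60.725  20.   ]]
[ 17 121 156] [ 13 177 147] [ 82 123 156] [ 45  88 147]
top [536.49  56.29] 153.36203537947105 180 0.3566415274924708
scene [536.966  56.6  ] 154.76017140727419 123 1.2575211484218158
```

View pics/top_rect.png

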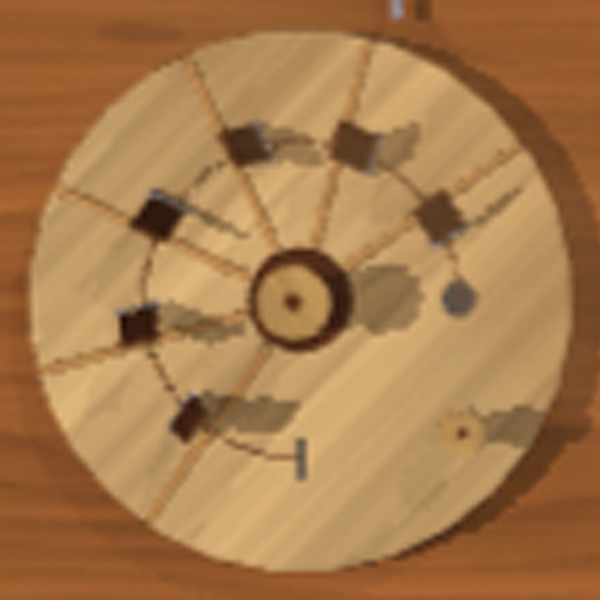

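View pics/scene_rect.png

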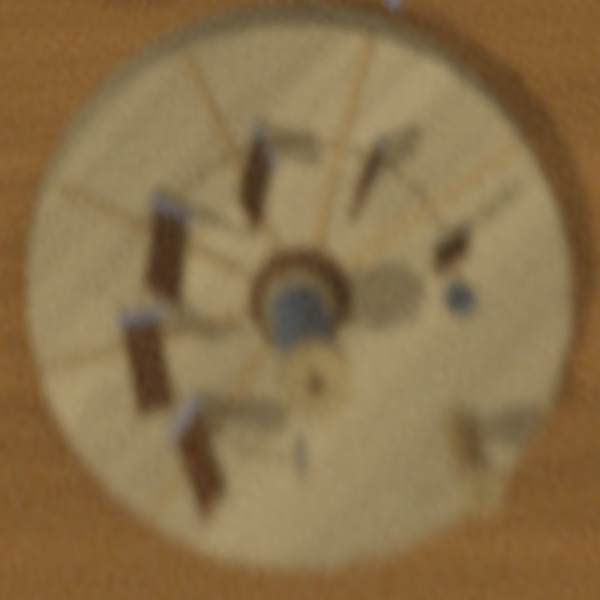

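Request:
{"name": "arm_command", "arguments": {"deltas": [[[-0.64,-0.75,0],0.57,0],[[-1.28,-1.5,0],1.15,0],[[-1.92,-2.25,0],1.72,0],[[-2.56,-3.0,0],2.3,0],[[-3.2,-3.75,0],2.87,0],[[-3.84,-4.5,0],3.44,0],[[-4.48,-5.25,0],4.0,0],[[-5.12,-6.0,0],4.59,0]]}}

```text
clock: 0.77
eef_pos: [394.8, -314.3, 247.9]
orientation: [[-0.003, -1.0, -0.0], [-1.0, 0.003, 0.0], [-0.0, 0.0, -1.0]]
wrist_force: [0.7, -0.5, 0.2]
finger_gap: 0.001
```

```bash
python3 - <<'E'
from h import *
s=observe();print(s['clock'],s['eef_pos'],s['orientation'],s['wrist_force'],s['finger_gap'],s['joints'])
E
```

```text
0.7667 [ 394.839 -314.305  247.856] [[-0.003 -1.    -0.   ]
 [-1.     0.003  0.   ]
 [-0.     0.    -1.   ]] [ 0.676 -0.543  0.186] 0.0014628179385483043 [-0.779 -0.204  1.969  0.     1.377  0.795]
```

Request:
{"name": "arm_command", "arguments": {"deltas": [[[-0.88,-0.44,0.1],0,0],[[-1.75,-0.89,0.3],0,0],[[-2.63,-1.33,0.6],0,0],[[-3.5,-1.77,0.9],0,0],[[-4.39,-2.22,1.3],0,0],[[-5.27,-2.66,1.7],0,0],[[-6.15,-3.11,2.1],0,0],[[-7.02,-3.55,2.45],0,0]]}}

```text
clock: 1.43
eef_pos: [535.3, -35.9, 150.0]
orientation: [[0.0, -1.0, -0.001], [-1.0, -0.0, -0.0], [0.0, 0.001, -1.0]]
wrist_force: [0.4, -0.2, -0.3]
finger_gap: -0.003
```

```bash
python3 - <<'E'
from h import *
s=observe();print(s['clock'],s['eef_pos'],s['orientation'],s['wrist_force'],s['joints'])
cv2.imwrite('pics/w1.png',grab_frame('wrist')[:,:,::-1])
s=observe();print(s['clock'],s['eef_pos'],s['wrist_force'])
c=camera_params('wrist');E=c['hand_eye'];R=s['orientation'];p=s['eef_pos']
for nm,P in(('start',[536.7,-33.6,21]),('finish',[446.7,56.4,21]),('tip',p+17*R[:,2])):
    t=R.T@(np.array(P)-p);q=E[:3,:3].T@(t-E[:3,3])
    th=np.arctan2(np.hypot(q[0],q[1]),q[2]);u=q[:2]/np.hypot(q[0],q[1])*th*c['fx']
    print(nm,u+[c['cx'],c['cy']])
E
```

```text
1.4333 [535.28  -35.876 149.971] [[ 0.    -1.    -0.001]
 [-1.    -0.    -0.   ]
 [ 0.     0.001 -1.   ]] [ 0.418 -0.176 -0.261] [-0.167 -0.043  1.994 -0.     1.192  1.403]
1.4833 [535.776 -30.431 146.954] [-1.33   3.328 -1.654]
start [260.041 187.104]
finish [172.105 269.832]
tip [256.463 247.894]
```

View pics/w1.png

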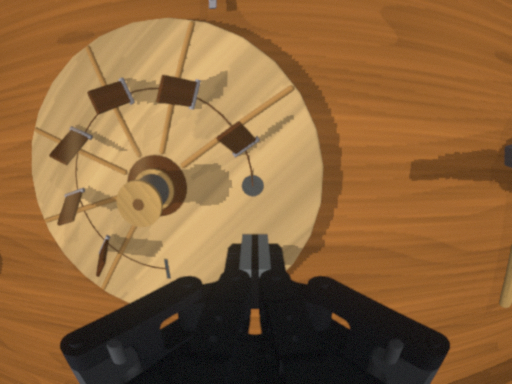

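The wrist view shows the board, with the start disc at about (252,185), the bar at (167,268) and the keepers still raised. The arm was still settling when it was taken, so I'll measure again now that it's at rest.

```bash
python3 - <<'E'
from h import *
from scipy.optimize import least_squares
for k in range(3): grab_frame('wrist')
s=observe();img=grab_frame('wrist')[:,:,::-1].copy();print(s['clock'],s['eef_pos'],s['wrist_force'],s['qvel'])
cv2.imwrite('pics/w2.png',img)
c=camera_params('wrist');E=c['hand_eye'];R=s['orientation'];p=s['eef_pos']
def pr(P):
    q=((np.atleast_2d(P)-p)@R-E[:3,3])@E[:3,:3]
    r=np.hypot(q[:,0],q[:,1]);th=np.arctan2(r,q[:,2])
    return q[:,:2]/r[:,None]*(th*c['fx'])[:,None]+[c['cx'],c['cy']]
def un(px,z):
    d=(np.atleast_2d(px)-[c['cx'],c['cy']])/c['fx'];th=np.hypot(*d.T)
    v=np.c_[d/th[:,None]*np.sin(th)[:,None],np.cos(th)]@E[:3,:3].T@R.T
    o=p+R@E[:3,3];return o+v*((z-o[2])/v[:,2])[:,None]
g=cv2.cvtColor(img,cv2.COLOR_BGR2HSV)
m=((g[:,:,1]<90)&(g[:,:,2]<140)).astype(np.uint8);m[230:]=0
n,l,st,ce=cv2.connectedComponentsWithStats(m)
for i in range(1,n):
    if st[i,4]>60: print(st[i],ce[i],un(ce[i],21))
print(un([167,268],21))
# board rim
b=img[:,:,0].astype(np.float32);cc=np.array([536.7,56.4])
for it in range(4):
    pts=[]
    for a in np.linspace(-1.2,3.6,150):
        r=np.arange(135,172,.5);P=np.c_[cc[0]+r*np.cos(a),cc[1]+r*np.sin(a),np.full(len(r),20.)]
        q=pr(P).astype(np.float32);v=cv2.remap(b,q[:,0].reshape(1,-1),q[:,1].reshape(1,-1),cv2.INTER_LINEAR)
        v=np.diff(cv2.GaussianBlur(v,(0,0),2)[0]);k=np.argmin(v);pts.append(P[k,:2])
    pts=np.array(pts);f=least_squares(lambda x:np.hypot(*(pts-x[:2]).T)-x[2],[*cc,155],loss='soft_l1').x;cc=f[:2]
print('board',f)
for q,z in((pr([*cc,20]),0),):print(q)
for a in range(-135,136,5):
    t=np.radians(a+45);u=pr([cc[0]+90*np.cos(t),cc[1]+90*np.sin(t),20.5])[0]
    cv2.circle(img,tuple(int(round(x)) for x in u),1,(0,0,255) if a in(-135,-100,-60,-20,20,60,100,135) else (0,255,0),-1)
cv2.imwrite('pics/w2b.png',img)
E
```

```text
1.6333 [534.898 -36.906 150.244] [ 0.043 -0.675  0.141] [-0.043 -0.027 -0.008 -0.003  0.001  0.   ]
[118  77  16  26 118] [126.059  89.729] [[626.671  79.761  21.   ]]
[188  80  11  28 119] [194.034  93.336] [[619.116  16.178  21.   ]]
[ 70 126  22  13  87] [ 81.782 131.943] [[591.009 131.427  21.   ]]
[232 136  27  20 111] [246.405 145.64 ] [[572.672 -28.683  21.   ]]
[504 145   8  22 154] [507.857 155.591] [[ 575.226 -329.964   21.   ]]
[144 174  24  28 307] [157.987 184.606] [[537.327  54.142  21.   ]]
[241 175  22  21 348] [251.19 184.73] [[537.163 -32.812  21.   ]]
[[446.254  55.698  21.   ]]
board [537.233  57.698 153.699]
[[154.787 184.404]]
```

View pics/w2b.png

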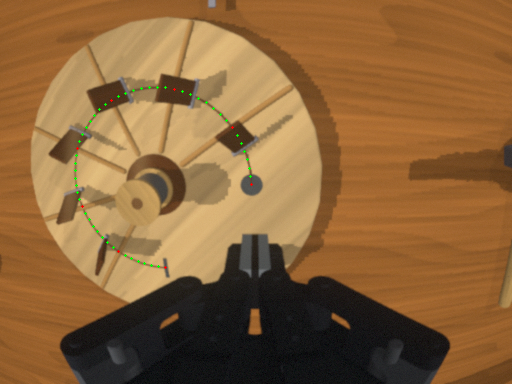

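The overlay matches the scribed arc, the disc and the bar: centre about (537,57), board yaw 45°. I'll descend part of the way and let it settle.

Request:
{"name": "arm_command", "arguments": {"deltas": [[[-0.06,0,0.5],0,0],[[-0.06,0,1.0],0,0],[[-0.06,0,1.5],0,0],[[-0.06,0,1.9],0,0],[[-0.06,0,2.2],0,0],[[-0.06,0,2.3],0,0],[[-0.06,0,2.3],0,0],[[-0.06,0,2.3],0,0]]}}

```text
clock: 2.35
eef_pos: [535.9, -36.2, 60.2]
orientation: [[-0.001, -1.0, 0.001], [-1.0, 0.001, -0.0], [0.0, -0.001, -1.0]]
wrist_force: [0.0, -0.5, -0.1]
finger_gap: -0.002
```

Request:
{"name": "arm_command", "arguments": {"deltas": [[[0,0,0],0,0],[[0,0,0],0,0],[[0,0,0],0,0],[[0,0,0],0,0]]}}

```text
clock: 2.68
eef_pos: [535.8, -35.5, 60.0]
orientation: [[0.0, -1.0, 0.001], [-1.0, -0.0, -0.0], [0.0, -0.001, -1.0]]
wrist_force: [-0.1, -0.3, -0.7]
finger_gap: -0.001
```

```bash
python3 - <<'E'
from h import *
s=observe();print(s['clock'],s['eef_pos'],s['wrist_force'],s['qvel'])
for n in("scene","top"):
    im=grab_frame(n)[:,:,::-1];s=observe();print(s['eef_pos'],s['wrist_force'])
    cv2.imwrite(f"pics/{n}1.png",im)
    t=proj(n,s['eef_pos']+[0,0,-17])[0];print(t)
    x,y=[int(v) for v in proj(n,[537,57,22])[0]]
    cv2.imwrite(f"pics/{n}1z.png",cv2.resize(im[y-75:y+75,x-75:x+75],(600,600),interpolation=cv2.INTER_CUBIC)); print(x,y)
E
```

```text
2.6833 [535.787 -35.459  59.986] [-0.112 -0.279 -0.651] [ 0.     0.004  0.004 -0.    -0.001 -0.001]
[535.646 -35.415  59.784] [ 0.102 -0.619  0.418]
[247.284 175.392]
276 188
[535.566 -35.403  59.652] [-0.176 -0.227 -0.922]
[277.378 223.101]
247 222
```

View pics/scene1z.png

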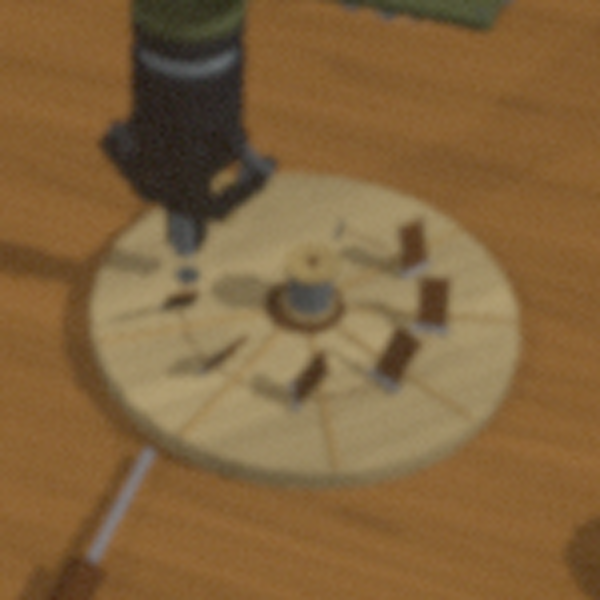

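Request:
{"name": "arm_command", "arguments": {"deltas": [[[-0.03,-0.02,0.1],0,0],[[-0.06,-0.03,0.2],0,0],[[-0.06,-0.03,0.3],0,0],[[-0.06,-0.03,0.35],0,0],[[-0.06,-0.03,0.4],0,0],[[-0.06,-0.03,0.4],0,0],[[-0.06,-0.03,0.4],0,0],[[-0.06,-0.03,0.4],0,0]]}}

```text
clock: 3.45
eef_pos: [536.7, -33.1, 43.4]
orientation: [[0.0, -1.0, 0.0], [-1.0, -0.0, -0.0], [0.0, -0.0, -1.0]]
wrist_force: [0.0, 0.1, -0.5]
finger_gap: 0.001
```

```bash
python3 - <<'E'
from h import *
for k in range(4):
    im=grab_frame("scene")[:,:,::-1];s=observe();print(s['clock'],s['eef_pos'],s['wrist_force'],s['qvel'][:3])
x,y=276,188
cv2.imwrite("pics/scene2z.png",cv2.resize(im[y-40:y+40,x-60:x+20],(600,600),interpolation=cv2.INTER_CUBIC))
C=np.array([537,57.])
# sweep rows in tool units, relative per call, 3 deg per row
a=np.radians(np.arange(-90,181,3))
P=np.c_[C[0]+90*np.cos(a),C[1]+90*np.sin(a)]
for k in range(0,90,8):
    d=P[k+1:k+9]-P[k]
    print(k*3-90,[[round(-y/40,2)+0,round(-x/40,2)+0] for x,y in d])
print(P[-1])
E
```

```text
3.5 [536.748 -33.103  43.506] [-0.12   0.367  0.324] [-0.001 -0.001 -0.001]
3.55 [536.749 -33.114  43.537] [ 0.436 -0.755  0.447] [-0.    -0.002  0.001]
3.6 [536.751 -33.106  43.56 ] [0.319 0.218 0.442] [-0.002  0.001  0.   ]
3.65 [536.732 -33.115  43.558] [0.752 0.472 1.037] [0.    0.002 0.001]
-90 [[np.float64(0.0), np.float64(-0.12)], [np.float64(-0.01), np.float64(-0.24)], [np.float64(-0.03), np.float64(-0.35)], [np.float64(-0.05), np.float64(-0.47)], [np.float64(-0.08), np.float64(-0.58)], [np.float64(-0.11), np.float64(-0.7)], [np.float64(-0.15), np.float64(-0.81)], [np.float64(-0.19), np.float64(-0.92)]]
-66 [[np.float64(-0.05), np.float64(-0.11)], [np.float64(-0.11), np.float64(-0.21)], [np.float64(-0.17), np.float64(-0.31)], [np.float64(-0.24), np.float64(-0.41)], [np.float64(-0.31), np.float64(-0.5)], [np.float64(-0.38), np.float64(-0.59)], [np.float64(-0.46), np.float64(-0.68)], [np.float64(-0.55), np.float64(-0.76)]]
-42 [[np.float64(-0.09), np.float64(-0.08)], [np.float64(-0.18), np.float64(-0.15)], [np.float64(-0.28), np.float64(-0.21)], [np.float64(-0.38), np.float64(-
[... 2053 characters left out ...]
[np.float64(0.07), np.float64(0.09)], [np.float64(0.15), np.float64(0.18)], [np.float64(0.23), np.float64(0.27)], [np.float64(0.31), np.float64(0.35)], [np.float64(0.4), np.float64(0.43)], [np.float64(0.5), np.float64(0.5)], [np.float64(0.59), np.float64(0.56)], [np.float64(0.7), np.float64(0.63)]]
150 [[np.float64(0.1), np.float64(0.06)], [np.float64(0.21), np.float64(0.11)], [np.float64(0.32), np.float64(0.15)], [np.float64(0.43), np.float64(0.19)], [np.float64(0.54), np.float64(0.22)], [np.float64(0.66), np.float64(0.25)], [np.float64(0.77), np.float64(0.27)], [np.float64(0.89), np.float64(0.29)]]
174 [[np.float64(0.12), np.float64(0.01)], [np.float64(0.24), np.float64(0.01)]]
[447.  57.]
```

View pics/scene2z.png

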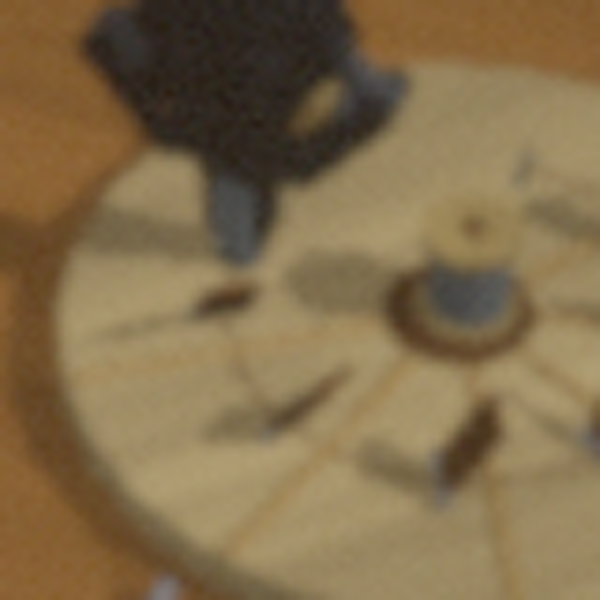

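```bash
python3 - <<'E'
from h import *
c=camera_params('wrist');E=c['hand_eye']
def wray(px):
    d=(np.array(px,float)-[c['cx'],c['cy']])/c['fx'];th=np.hypot(*d)
    return E[:3,3],E[:3,:3]@np.r_[d/th*np.sin(th),np.cos(th)]
R=np.array([[0,-1,0],[-1,0,0],[0,0,-1.]]);p=np.array([536.7,-33.1,43.5])
cs=camera_params('scene')
for nm,w,z in(('knuckle',(65,350),(400,80)),('knuckle2',(75,345),(405,90)),('knuckle-low',(195,283),(310,185)),('low2',(200,290),(290,190))):
    s=(216+z[0]/7.5,148+z[1]/7.5)
    o=R.T@(cs['extrinsics'][:3,3]-p);d=R.T@(unproj('scene',s,0)[0]-cs['extrinsics'][:3,3]);d/=np.linalg.norm(d)
    a,b=wray(w);t=np.linalg.lstsq(np.c_[b,-d],o-a,rcond=None)[0]
    print(nm,a+b*t[0],o+d*t[1])
E
```

```text
knuckle [-62.445  -7.806 -73.204] [-61.797  -0.669 -81.95 ]
knuckle2 [-63.218  -3.845 -66.842] [-62.882   2.894 -74.95 ]
knuckle-low [-27.622  -1.251 -18.912] [-28.559   0.337 -20.289]
low2 [-24.575  -1.093 -23.804] [-22.461  -5.117 -20.271]
```

Triangulation puts the knuckles at z of at least 62 mm, which clears the raised keepers. The tip is at z ≈ 26.5 over the start disc with no contact force. Starting the sweep.

Request:
{"name": "arm_command", "arguments": {"deltas": [[[0,-0.12,0],0,0],[[-0.01,-0.24,0],0,0],[[-0.03,-0.35,0],0,0],[[-0.05,-0.47,0],0,0],[[-0.08,-0.58,0],0,0],[[-0.11,-0.7,0],0,0],[[-0.15,-0.81,0],0,0],[[-0.19,-0.92,0],0,0]]}}

```text
clock: 4.32
eef_pos: [573.8, -25.4, 43.5]
orientation: [[0.0, -1.0, -0.0], [-1.0, -0.0, -0.0], [0.0, 0.0, -1.0]]
wrist_force: [-0.8, -0.2, 0.4]
finger_gap: -0.002
```

Request:
{"name": "arm_command", "arguments": {"deltas": [[[-0.05,-0.11,0],0,0],[[-0.11,-0.21,0],0,0],[[-0.17,-0.31,0],0,0],[[-0.24,-0.41,0],0,0],[[-0.31,-0.5,0],0,0],[[-0.38,-0.59,0],0,0],[[-0.46,-0.68,0],0,0],[[-0.55,-0.76,0],0,0]]}}

```text
clock: 4.98
eef_pos: [604.1, -3.1, 43.2]
orientation: [[0.0, -1.0, 0.0], [-1.0, -0.0, 0.0], [-0.0, -0.0, -1.0]]
wrist_force: [-0.2, -0.4, -0.4]
finger_gap: 0.003
```

```bash
cat > chk.py <<'E'
from h import *
import sys
k=sys.argv[1]
s=observe();print(s['clock'],s['eef_pos'],s['wrist_force'],s['qvel'])
d=s['eef_pos'][:2]-[537,57];print('r',np.hypot(*d),'ang',np.degrees(np.arctan2(d[1],d[0])),'tipz',s['eef_pos'][2]-17)
im=grab_frame("scene")[:,:,::-1];x,y=276,188
a=cv2.resize(im[y-50:y+50,x-65:x+65],(780,600),interpolation=cv2.INTER_CUBIC)
cv2.imwrite(f"pics/c{k}.png",a)
s=observe();print(s['eef_pos'],s['wrist_force'])
E
python3 chk.py 1
```

```text
4.9833 [604.11   -3.086  43.225] [-0.201 -0.431 -0.432] [ 0.079  0.072 -0.089 -0.002  0.016  0.079]
r 90.07801404514046 ang -41.83933515555887 tipz 26.224843381251482
[604.612  -2.573  43.41 ] [-0.804  0.299  0.244]
```

View pics/c1.png

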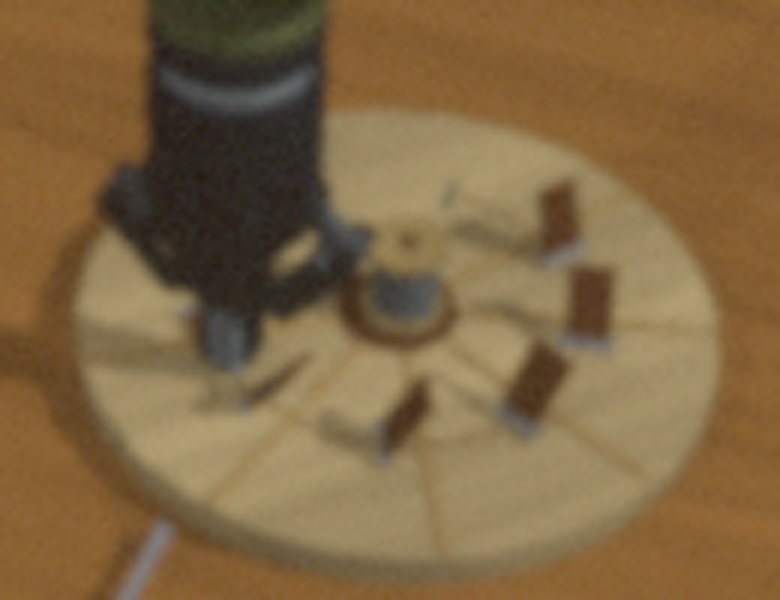

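The hand is on the arc at about −42° world with keeper 1 folded under it, keepers 2–6 still up, and forces under 1 N. Continuing.

Request:
{"name": "arm_command", "arguments": {"deltas": [[[-0.09,-0.08,0],0,0],[[-0.18,-0.15,0],0,0],[[-0.28,-0.21,0],0,0],[[-0.38,-0.28,0],0,0],[[-0.48,-0.33,0],0,0],[[-0.59,-0.38,0],0,0],[[-0.7,-0.43,0],0,0],[[-0.81,-0.47,0],0,0]]}}

```text
clock: 5.7
eef_pos: [622.8, 29.6, 43.3]
orientation: [[0.0, -1.0, 0.0], [-1.0, -0.0, 0.0], [-0.0, -0.0, -1.0]]
wrist_force: [0.4, -0.6, 0.3]
finger_gap: 0.0
```

Request:
{"name": "arm_command", "arguments": {"deltas": [[[-0.11,-0.03,0],0,0],[[-0.23,-0.06,0],0,0],[[-0.34,-0.08,0],0,0],[[-0.46,-0.1,0],0,0],[[-0.58,-0.11,0],0,0],[[-0.7,-0.11,0],0,0],[[-0.81,-0.11,0],0,0],[[-0.93,-0.1,0],0,0]]}}

```text
clock: 6.37
eef_pos: [626.5, 66.6, 43.3]
orientation: [[0.0, -1.0, 0.0], [-1.0, -0.0, -0.0], [0.0, -0.0, -1.0]]
wrist_force: [-0.9, -1.4, 0.1]
finger_gap: 0.002
```

```bash
python3 chk.py 2; python3 -c "
from h import *
cv2.imwrite('pics/t2.png',cv2.resize(grab_frame('top')[172:272,197:297,::-1],(600,600),interpolation=cv2.INTER_CUBIC))"
```

```text
6.3667 [626.507  66.566  43.294] [-0.876 -1.388  0.061] [ 0.09   0.002 -0.001 -0.013  0.002  0.091]
r 90.01682473408071 ang 6.10059807615755 tipz 26.29421038297879
[626.379  67.007  43.255] [-0.093 -0.49  -0.226]
```

View pics/c2.png

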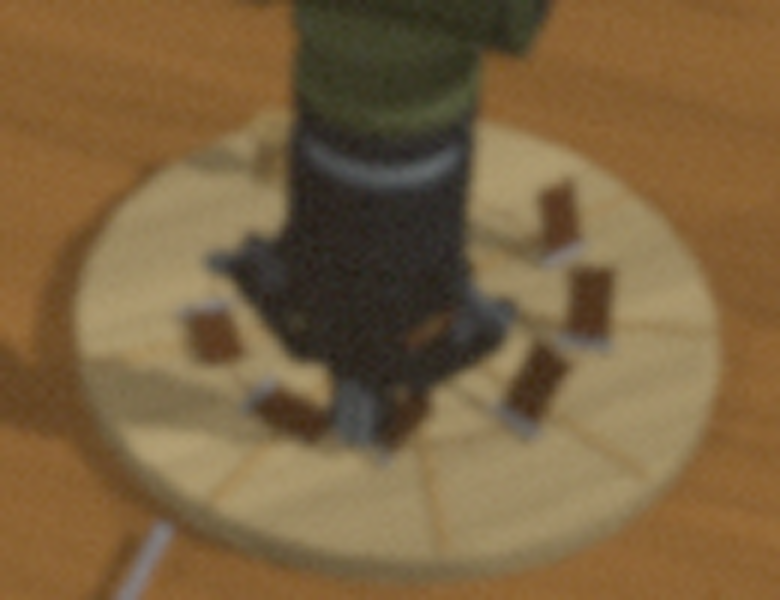

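View pics/t2.png

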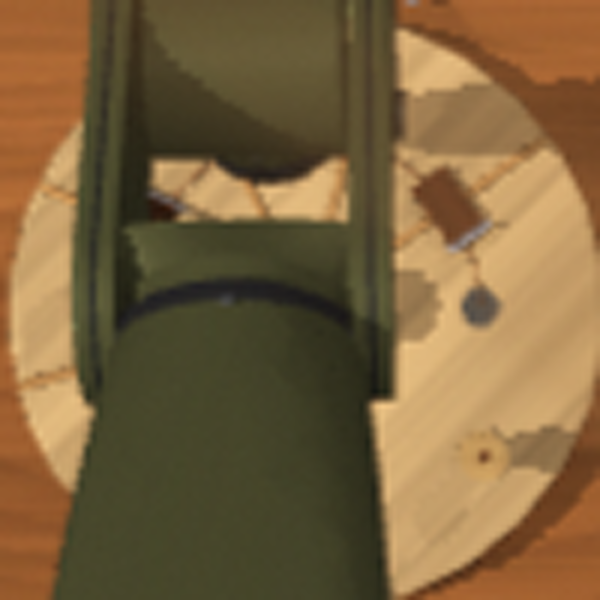

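Keepers 1 (210,330) and 2 (285,410) lie flat. Keeper 3 is just ahead of the fingers and 4–6 are still raised. Continuing at the same height.

Request:
{"name": "arm_command", "arguments": {"deltas": [[[-0.12,0.02,0],0,0],[[-0.23,0.04,0],0,0],[[-0.35,0.06,0],0,0],[[-0.46,0.1,0],0,0],[[-0.57,0.14,0],0,0],[[-0.68,0.18,0],0,0],[[-0.79,0.23,0],0,0],[[-0.89,0.29,0],0,0]]}}

```text
clock: 7.13
eef_pos: [614.5, 102.4, 43.1]
orientation: [[0.001, -1.0, -0.0], [-1.0, -0.001, 0.0], [-0.0, 0.0, -1.0]]
wrist_force: [0.5, 0.3, 0.6]
finger_gap: -0.002
```

Request:
{"name": "arm_command", "arguments": {"deltas": [[[-0.1,0.06,0],0,0],[[-0.2,0.13,0],0,0],[[-0.29,0.2,0],0,0],[[-0.38,0.28,0],0,0],[[-0.47,0.36,0],0,0],[[-0.55,0.44,0],0,0],[[-0.62,0.53,0],0,0],[[-0.7,0.63,0],0,0]]}}

```text
clock: 7.8
eef_pos: [590.1, 130.0, 44.1]
orientation: [[-0.0, -1.0, 0.001], [-1.0, 0.0, 0.0], [-0.0, -0.001, -1.0]]
wrist_force: [0.6, -0.7, 0.6]
finger_gap: -0.002
```

```bash
python3 chk.py 3
```

```text
7.8 [590.122 129.986  44.107] [ 0.551 -0.664  0.568] [ 0.08  -0.073  0.105  0.012 -0.004  0.073]
r 90.27177184159646 ang 53.95148646463287 tipz 27.106897157823894
[588.793 130.617  43.506] [0.314 0.028 0.647]
```

View pics/c3.png

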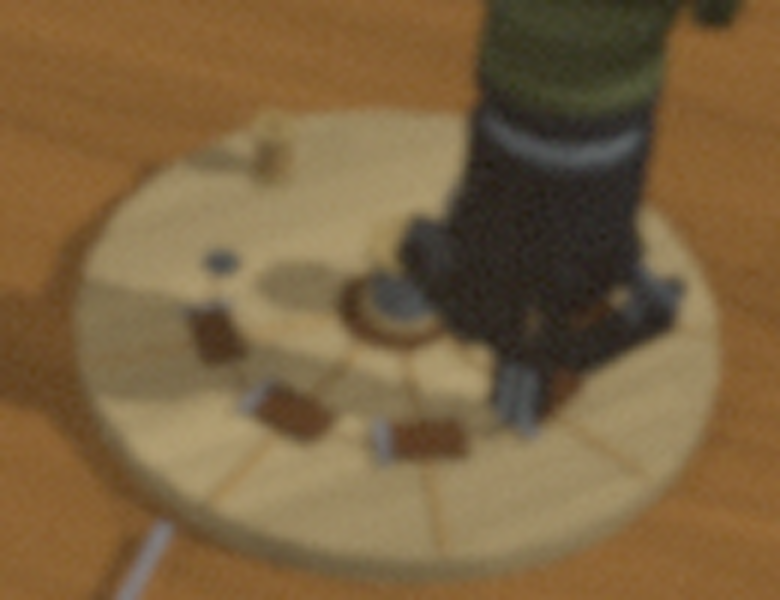

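Keepers 1–3 are flat and the fingers are on keeper 4. Continuing.

Request:
{"name": "arm_command", "arguments": {"deltas": [[[-0.07,0.1,0],0,0],[[-0.13,0.2,0],0,0],[[-0.18,0.3,0],0,0],[[-0.24,0.41,0],0,0],[[-0.28,0.52,0],0,0],[[-0.32,0.63,0],0,0],[[-0.35,0.74,0],0,0],[[-0.38,0.85,0],0,0]]}}

```text
clock: 8.52
eef_pos: [554.9, 145.1, 43.0]
orientation: [[0.0, -1.0, -0.001], [-1.0, -0.0, -0.0], [0.0, 0.001, -1.0]]
wrist_force: [0.7, 0.3, 1.0]
finger_gap: 0.002
```

Request:
{"name": "arm_command", "arguments": {"deltas": [[[-0.02,0.12,0],0,0],[[-0.04,0.23,0],0,0],[[-0.05,0.35,0],0,0],[[-0.05,0.47,0],0,0],[[-0.05,0.59,0],0,0],[[-0.04,0.7,0],0,0],[[-0.02,0.82,0],0,0],[[0,0.94,0],0,0]]}}

```text
clock: 9.18
eef_pos: [517.2, 144.8, 43.1]
orientation: [[0.0, -1.0, -0.001], [-1.0, -0.0, -0.0], [0.0, 0.001, -1.0]]
wrist_force: [0.1, 0.5, 1.2]
finger_gap: -0.001
```

```bash
python3 chk.py 4
```

```text
9.1833 [517.202 144.792  43.065] [0.115 0.533 1.176] [-0.002 -0.121  0.131 -0.001 -0.017  0.   ]
r 89.99634509294107 ang 102.70829286498525 tipz 26.06511905385883
[516.656 144.742  43.043] [-0.236  0.347  2.305]
```

View pics/c4.png

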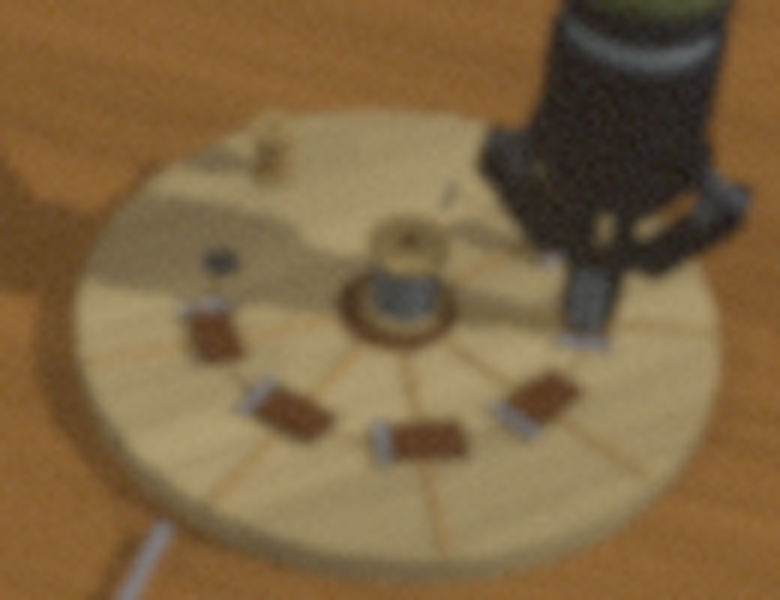

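Keepers 1–4 are flat, keeper 5 is under the fingers, and the vertical force is about 2 N. I'll raise the hand very slightly and go on.

Request:
{"name": "arm_command", "arguments": {"deltas": [[[0.03,0.11,-0.01],0,0],[[0.06,0.23,-0.01],0,0],[[0.1,0.34,-0.01],0,0],[[0.15,0.45,-0.01],0,0],[[0.2,0.55,-0.01],0,0],[[0.25,0.66,-0.01],0,0],[[0.31,0.76,-0.01],0,0],[[0.38,0.85,-0.01],0,0]]}}

```text
clock: 9.9
eef_pos: [483.7, 129.5, 43.7]
orientation: [[0.0, -1.0, 0.0], [-1.0, -0.0, 0.0], [-0.0, -0.0, -1.0]]
wrist_force: [1.4, 1.2, 0.3]
finger_gap: -0.002
```

Request:
{"name": "arm_command", "arguments": {"deltas": [[[0.07,0.09,0],0,0],[[0.15,0.18,0],0,0],[[0.23,0.27,0],0,0],[[0.31,0.35,0],0,0],[[0.4,0.43,0],0,0],[[0.5,0.5,0],0,0],[[0.59,0.56,0],0,0],[[0.7,0.63,0],0,0]]}}

```text
clock: 10.57
eef_pos: [458.3, 101.2, 43.4]
orientation: [[0.0, -1.0, -0.001], [-1.0, -0.0, -0.0], [0.0, 0.001, -1.0]]
wrist_force: [-0.1, -0.6, 0.1]
finger_gap: 0.001
```

```bash
python3 chk.py 5
```

```text
10.5667 [458.278 101.214  43.387] [-0.086 -0.611  0.07 ] [-0.104 -0.102  0.096  0.     0.004 -0.105]
r 90.28852524823795 ang 150.6792495656149 tipz 26.387400252119733
[457.774 100.676  43.203] [ 0.514 -0.892 -0.708]
```

View pics/c5.png

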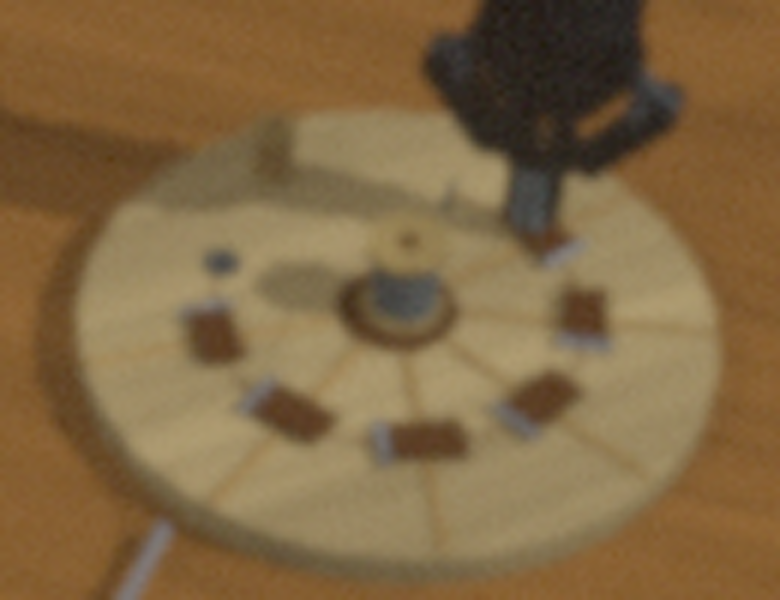

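Keepers 1–5 are flat and keeper 6 is under the fingers. Now the last stretch to the bar.

Request:
{"name": "arm_command", "arguments": {"deltas": [[[0.1,0.06,0],0,0],[[0.21,0.11,0],0,0],[[0.32,0.15,0],0,0],[[0.43,0.19,0],0,0],[[0.54,0.22,0],0,0],[[0.66,0.25,0],0,0],[[0.77,0.27,0],0,0],[[0.89,0.29,0],0,0]]}}

```text
clock: 11.28
eef_pos: [447.3, 65.7, 43.7]
orientation: [[0.0, -1.0, 0.0], [-1.0, -0.0, 0.0], [-0.0, -0.0, -1.0]]
wrist_force: [-0.1, 0.6, 0.2]
finger_gap: -0.003
```

Request:
{"name": "arm_command", "arguments": {"deltas": [[[0.12,0.01,0],0,0],[[0.24,0.01,0],0,0],[[0.24,0.01,0],0,0],[[0.24,0.01,0],0,0]]}}

```text
clock: 11.62
eef_pos: [447.0, 56.2, 43.7]
orientation: [[-0.0, -1.0, 0.0], [-1.0, 0.0, 0.0], [-0.0, -0.0, -1.0]]
wrist_force: [0.2, 1.0, -0.0]
finger_gap: -0.003
```

```bash
python3 chk.py 6
```

```text
11.6167 [447.029  56.247  43.745] [ 0.173  1.008 -0.005] [ 0.009 -0.    -0.001 -0.001  0.001  0.002]
r 89.974095131506 ang -179.52022767366827 tipz 26.744886312720325
[447.009  56.43   43.738] [-0.298 -0.019  0.646]
```

View pics/c6.png

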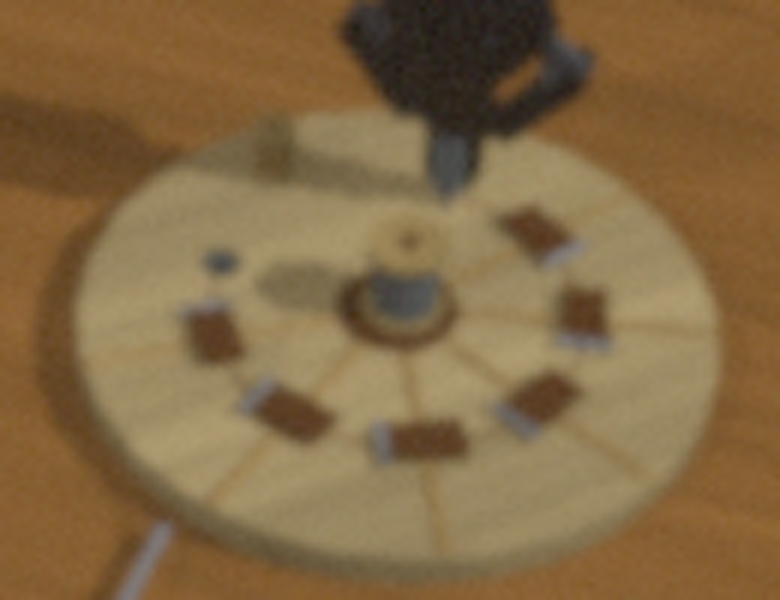

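All six are flat and the hand is at the finish bar, so I'll lift straight up, clear of the board.

Request:
{"name": "arm_command", "arguments": {"deltas": [[[0,0,-0.3],0,0],[[0,0,-0.8],0,0],[[0,0,-1.4],0,0],[[0,0,-2.0],0,0],[[0,0,-2.6],0,0],[[0,0,-3.2],0,0],[[0,0,-3.6],0,0],[[0,0,-3.8],0,0]]}}

```text
clock: 12.33
eef_pos: [448.2, 56.8, 198.8]
orientation: [[0.001, -1.0, 0.005], [-1.0, -0.001, 0.0], [-0.0, -0.005, -1.0]]
wrist_force: [0.6, -0.3, -0.0]
finger_gap: -0.0
```

Request:
{"name": "arm_command", "arguments": {"deltas": [[[0.5,0,0],0,0],[[1.3,0,0],0,0],[[2.1,0,0],0,0],[[2.9,0,0],0,0],[[3.6,0,0],0,0],[[4,0,0],0,0],[[4,0,0],0,0],[[4,0,0],0,0]]}}

```text
clock: 13.0
eef_pos: [446.6, -103.7, 194.9]
orientation: [[-0.002, -1.0, -0.001], [-1.0, 0.002, 0.001], [-0.001, 0.001, -1.0]]
wrist_force: [-0.0, -0.0, -0.1]
finger_gap: -0.001
```

```bash
python3 chk.py 7; python3 -c "
from h import *
t=grab_frame('top')[:,:,::-1];cv2.imwrite('pics/t7.png',t)
cv2.imwrite('pics/t7z.png',rect('top',t,537,57,22))
cv2.imwrite('pics/s7.png',grab_frame('scene')[:,:,::-1]);print(observe()['wrist_force'],observe()['qvel'])"
```

```text
13.0 [ 446.566 -103.684  194.876] [-0.009 -0.04  -0.05 ] [ 0.032 -0.01   0.005  0.003  0.001  0.002]
r 184.38455339127506 ang -119.37121336872363 tipz 177.8761705740198
[ 446.635 -103.062  194.943] [-0.069  0.424  0.681]
[ 0.147  0.418 -0.829] [ 0.008 -0.002 -0.    -0.004 -0.    -0.002]
```

View pics/t7z.png

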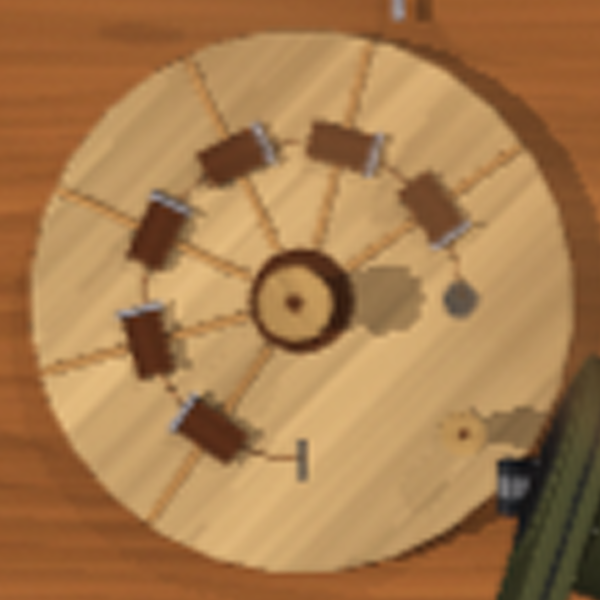

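View pics/c7.png

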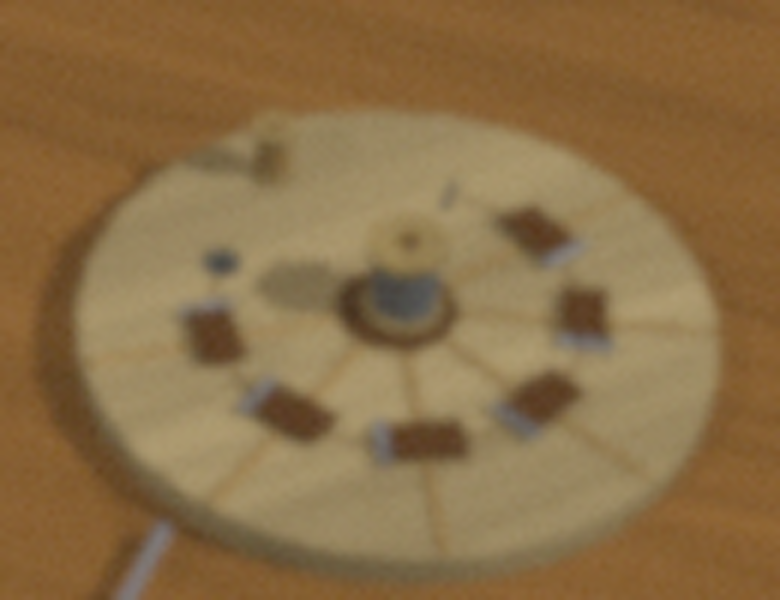

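View pics/t7.png

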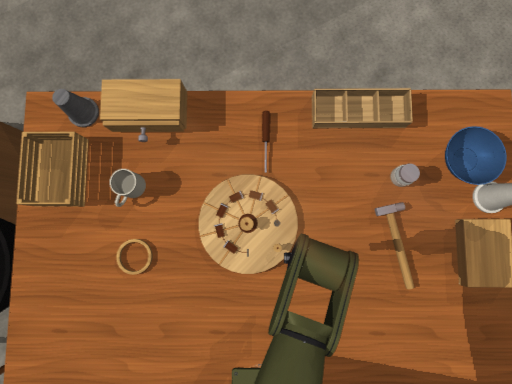

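All six keepers lie flat, the spool (295,302) and bobbin (460,432) are where they were, and the hand is clear. Handing in.

```bash
python3 -c "
from plant import *
print(close_job())"
```

```text
the job is handed in; nothing more can be done
None
```

All six keepers are folded flat, first to last, and the job is handed in. I put the closed fingertips down at the disc end and traced the 90 mm arc in one sweep to the bar, with the tips about 26–27 mm above the table. I then lifted away to about 178 mm tip height, off to the side.

- **Keepers:** pictures taken along the way show them folding in order, and the last top and scene pictures show all six lying flat. I judged flatness by eye and did not measure the keeper angles.
- **Path:** each time I checked, the hand was within about 0.3 mm of the arc, using my measured board centre. The three camera estimates of that centre differed by up to about 1.5 mm.
- **Force:** readings at the check points during the sweep stayed at or below about 2.5 N. They were taken at intervals, so a brief peak in between could have been missed.
- **Other objects:** the spool and bobbin show no visible shift, and the mug, hoop, jar, mallet and bodkin look unmoved in the top picture.
- **Time:** the robot's clock was at about 13 s when the hand was clear, against the 54 s limit.

No check failed. `close_job()` gives no verdict, so the outcome rests on these pictures and readings.

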